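# Bring the high side of an eccentric spindle to the plunger

## Robot

A 7-joint arm with a two-finger parallel gripper is mounted at the origin on the work surface. World frame = base frame: x ahead of the robot, y to its left, z up, the work surface at z = 0. Lengths are in m, angles in rad, forces in N, time in s.
With the tool pointing down it reaches from about 0.425 to 0.95 m from the base axis. Payload 4.7 kg.
Tool frame: the origin (TCP) lies at the centre of the arm's flange, where the gripper is bolted on; the fingertips stand 173 mm ahead of it and the grasp point (between the pads) lies 155 mm ahead of it; z points along the fingers, y is the line along which they close (so a half turn about z gives the same grasp; the last joint's range is limited). The gripper opens to 85 mm and grips with 20 to 120 N. Pads are 22 mm wide; open, the fingers measure 114 mm over their backs; the gripper's body (76 mm by 85 mm) begins 54 mm behind the grasp point. The pads swing forward as they close: fully open they stand 13 mm farther back than shut.
Start: joints at [-1.376, 0.469, -0.049, 1.532, 0.024, 1.141, -0.082], TCP at [0.15, 0.658, 0.405] pointing down, gripper open.
Joint ranges: [-2.59, 2.59], [-0.33, 1.99], [-1.39, 1.29], [0.1, 2.45], [-1.04, 4.18], [0.21, 1.99], [-2.66, 2.66]. Speed limits (rad/s): [2.57, 2.57, 3.14, 3.14, 3.14, 3.14, 3.14].

## Interface

Orientations are given as a rotation vector (axis times angle).
In Python, from station import env, cams, ticket gives the robot as it stands. The module is installed in compiled form; this text tells all that it offers.
- The arm moves only by the tool drive_tool, never from a script. Its argument "series" is a list of rows, each an object with "jaw": the closure, from -1 (fully open) to 1 (shut); "xyz": the shift along the tool's x, y, z each as a share of 1 m, from -1 to 1, a list of three; "spin": the turn about the tool's z as a share of pi rad, from -1 to 1. A call has 1 to 12 rows; each row is the pose to reach, as a shift and turn from the pose commanded when the call began, along the tool's axes at that moment, turning the shorter way round; what a row does not reach only later rows make up. A row lasts 1/10 s, in which the tool goes at most 50 mm and 8.59 degrees, less where a joint would pass 70% of its speed; a pose out of reach is approached as far as the arm can. A call with a number of a shift or a turn outside -1 to 1 is refused whole. A call with a gripper value outside its range is refused whole. The fingers move at their own pace and stop on an object; the grip force is fixed at half the most. Time passes only in rows, so rows that repeat a pose let the fingers close. It gives the time, the measured TCP pose, the force, the opening and the grip force at its end, in the units of the state.
- env.state(): the state, without advancing time (a new reading comes with each control period).
- cams.get_image(name): name is "side" or "top" or "wrist"; returns the picture (420x560x3 uint8, red, green, blue); there is no depth.
- cams.camera_model(name): a dict with "mtx" (3x3 intrinsics, pixels), "rvec" (rotation vector, rad) and "tvec" (3), from world to camera coordinates, as OpenCV has them; the wrist camera has in their place "T_tool_cam" (4x4, takes a point from camera to tool coordinates, whose origin is the TCP and whose axes are the flange's). Camera axes: x right, y down, z forward; pixel columns grow to the right and rows downward; lengths in m; the calibration is good to about 2 mm. A picture is of the moment at which its call begins: read the wrist's pose just before it. camera_model takes no time and is no camera call.
- ticket.finish_job(): hands the job in; it is judged then, once.
The state is a dict: "time": time; "joint_positions": joint angles; "joint_vel": joint speeds; "joint_torque": joint torques, N m; "eef_pos": TCP position; "orientation": TCP orientation; "force": force on the tool from outside, world axes, zero at the start; "ft_torque": the same for the moment, N m; "grip_width": finger opening in m; "gripper_force": force on a finger pad.
Only numpy, scipy, OpenCV 4.12 (cv2) and the standard library are available. Lean on these libraries where they do the work, as an engineer would, in place of code of your own. Each camera call takes 0.05 s, during which the arm holds its last target. There are 200 camera calls.

## Task

The shaker's eccentric spindle is held between centres in one of the two checking stands: it is the one whose disc sits off-centre. Swing its black handle over, away from the robot, until the high side of the disc has pushed the sprung plunger back as far as it goes, then let go so that it stays there. Leave the other stand's spindle, whose disc runs true, as it is.

Things in the scene. Friction and masses are not known exactly. Their poses are not given: they have to be found in the camera images.
- ecc_grip (a point): grip point on the eccentric spindle's flat black handle (14 mm thick along the spindle, 22 mm wide, 55 to 110 mm from the axis), 85 mm from the axis; z points out along the handle, y along the spindle. It starts 6 to 55 deg from upright towards the robot; pinch it from above, fingers closing along the spindle; 40 mm free either side. Its clamping angle varies: at the goal it leans 17 to 46 deg away from the robot.
- ecc_axis (a point): point on this spindle's axis under the handle, 75 mm above the table, fixed. y along the spindle (level), x level away from the robot, to the plunger side, z up. The handle turns about y; about 2 N at the grip turns it and friction holds it where left. Blocks at the spindle's ends are 88 mm high. The 60 mm disc, centre 15 mm off the axis, is 90 mm along -y; its high side starts 52-72 deg above +x.
- ecc_plunger (a joint): travel (m) of the sprung level rod with flat foot and rear black button behind the eccentric disc, at axis height: 0 with the disc's low side at the foot, 0.030 (furthest back) with the high side facing it; 0.015 x (1 + cos a), a = angle from high side to plunger. Swinging the handle away from the robot first pushes it back; past the high side it comes forward again.
- plain_grip (a point): the same grip point (85 mm from the axis, same handle) on the other stand's handle. That stand's 60 mm disc is centred on its spindle and does not move its plunger; otherwise the stands are alike, and either may be on the left. Not to be turned.

How it is judged:
By the outcome, as a careful person would: the job done as asked, in the order asked, and still so for the second after the job is handed in, with the robot touching nothing.
It also fails if it takes over 32 s, if anything falls off the work surface, if the arm or the gripper's body presses on something with over 40 N, if the wrist force passes 120 N, or if a joint passes its speed limit or range.

## Working session

There is one attempt and no reset: what is moved stays moved. The work goes in short steps, Python scripts to look and compute and a tool call to move; the robot and the scene stay as the last step left them, time stands still between calls to the robot, and variables do not carry over. Pictures are saved under pics/ and viewed, at most 10 in all, crops included, and the job is handed in when it is done.

Besides the shell and the picture viewer there is one more tool, called after ">>>" as a command line: name --argument value ..., lists and objects as JSON in quotes. drive_tool: Moves the arm, as the interface text tells. Shift numbers are shares of 1 m and turn numbers shares of pi rad, none past 1 either way. Its arguments: {"type":"object","properties":{"series":{"type":"array"}},"required":["series"]}

```bash
mkdir -p pics
python3 - <<'E'
from station import env,cams
import cv2,numpy as np
s=env.state();print(s)
for n in("side","top"):
    cv2.imwrite(f"pics/{n}0.png",cams.get_image(n)[:,:,::-1]);m=cams.camera_model(n);print(n,m)
    R=cv2.Rodrigues(np.array(m['rvec'],float))[0];print(-R.T@np.array(m['tvec']).ravel())
print(cams.camera_model("wrist"))
E
```

```text
{'time': 0.0, 'joint_positions': array([-1.37591836,  0.46943024, -0.04859286,  1.53369811,  0.02410122,
        1.14093575, -0.08228844]), 'joint_vel': array([ 0.00078658, -0.00071161,  0.00026402,  0.00136677, -0.00080387,
        0.00110642, -0.00069164]), 'joint_torque': array([-6.79641216e-04, -5.10311794e+01, -4.67461115e-02, -2.37706983e+01,
        1.06627727e-02,  7.72907428e-03,  1.81812248e-05]), 'eef_pos': array([0.14971721, 0.6579394 , 0.40366685]), 'orientation': array([-3.50695178e-01, -3.12181310e+00,  2.95369533e-03]), 'force': array([-0.01985426, -0.13445576,  0.15413513]), 'ft_torque': array([ 0.00314904,  0.00289927, -0.00070739]), 'gripper_force': 0.0, 'grip_width': 0.08561345688646502}
side {'mtx': array([[494.45951989,   0.        , 285.32021139],
       [  0.        , 494.45951989, 207.42840375],
       [  0.        ,   0.        ,   1.        ]]), 'rvec': array([ 0.36302624, -2.61424696,  1.46793167]), 'tvec': array([0.53231564, 0.21850652, 0.96545161])}
[0.33179801 0.82772663 0.68409104]
top {'mtx': array([[533.53413793,   0.        , 282.53817266],
       [  0.        , 533.53413793, 215.54425078],
       [  0.        ,   0.        ,   1.        ]]), 'rvec': array([ 2.15986737, -2.18080667,  0.12485175]), 'tvec': array([0.0265646 , 0.55259813, 1.04310096])}
[0.4385774  0.03053222 1.09583194]
{'mtx': array([[318.27619834,   0.        , 280.80903639],
       [  0.        , 318.27619834, 208.32249111],
       [  0.        ,   0.        ,   1.        ]]), 'T_tool_cam': array([[ 2.79349204e-04, -9.53817780e-01, -3.00385692e-01,
         7.67931026e-02],
       [ 9.99999346e-01,  5.99491122e-04, -9.73602527e-04,
         1.42104296e-04],
       [ 1.10871796e-03, -3.00385224e-01,  9.53817324e-01,
         3.18681913e-02],
       [ 0.00000000e+00,  0.00000000e+00,  0.00000000e+00,
         1.00000000e+00]])}
```

View pics/top0.png

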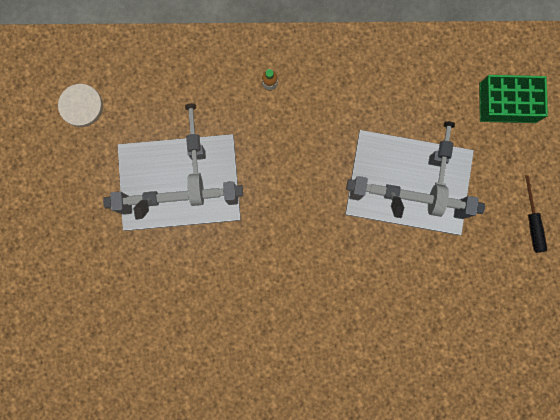

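View pics/side0.png

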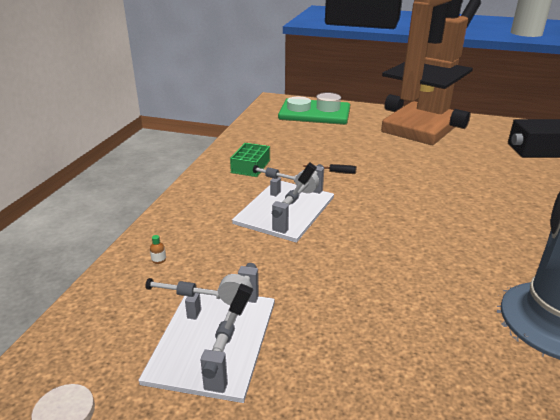

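The top view shows two stands: the left with its handle near (141,209) and disc near (195,190), the right with its handle near (398,207) and disc near (440,199). I'll zoom in to see which disc is off-centre.

Run:
```python
import cv2,numpy as np
t=cv2.imread("pics/top0.png");s=cv2.imread("pics/side0.png")
z=lambda im,x,y,w,h:cv2.resize(im[y:y+h,x:x+w],(400,300),interpolation=cv2.INTER_CUBIC)
cv2.imwrite("pics/zoom.png",np.vstack([np.hstack([z(t,95,95,160,120),z(t,340,115,160,120)]),np.hstack([z(s,140,250,160,120),z(s,230,140,120,90)])]))
```

```text
(no output)
```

View pics/zoom.png

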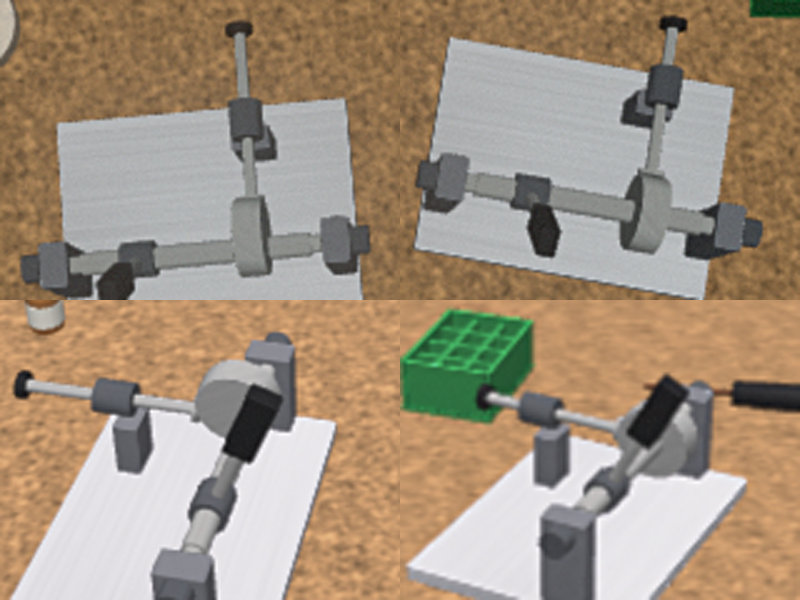

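Left stand's disc is raised and shifted towards its plunger, while the right disc is centred on its spindle. So the left stand is the eccentric one. Next I measure its axis, handle and plunger buttons.

```bash
cat > h.py <<'E'
import cv2,numpy as np
from station import env,cams
from scipy.spatial.transform import Rotation as Ro
def cam(n):
    m=cams.camera_model(n);R=cv2.Rodrigues(np.array(m['rvec'],float))[0];return m['mtx'],R,np.array(m['tvec'],float).ravel()
def ray(n,p):
    K,R,t=cam(n);d=R.T@np.linalg.solve(K,[p[0],p[1],1]);return -R.T@t,d/np.linalg.norm(d)
def onz(n,p,z):
    o,d=ray(n,p);return o+d*(z-o[2])/d[2]
def proj(n,X):
    K,R,t=cam(n);q=K@(R@np.array(X)+t);return q[:2]/q[2]
def tri(a,b):
    o1,d1=ray("top",a);o2,d2=ray("side",b);s=np.linalg.lstsq(np.c_[d1,-d2],o2-o1,rcond=None)[0]
    A,B=o1+s[0]*d1,o2+s[1]*d2;return (A+B)/2,np.linalg.norm(A-B)
def blobs(im,box,th=50,amin=15):
    x,y,w,h=box;g=im[y:y+h,x:x+w].max(2);n,l,st,c=cv2.connectedComponentsWithStats((g<th).astype(np.uint8))
    return [(c[i]+[x,y],st[i,4]) for i in range(1,n) if st[i,4]>=amin]
E
python3 - <<'E'
from h import *
t=cv2.imread("pics/top0.png");s=cv2.imread("pics/side0.png")
bl=lambda *a:[(c.round(1),n) for c,n in blobs(*a)]
print("topL",bl(t,(95,95,160,140)));print("topR",bl(t,(340,115,150,120)))
print("sideL",bl(s,(140,270,120,50)));print("sideR",bl(s,(245,155,75,45)))
for a,b in(((169,196.2),(211,192.2)),((372,189.6),(466,203.9))):
    A,B=onz("top",a,.075),onz("top",b,.075);print(A,B,(A-B)/np.linalg.norm(A-B))
    print(proj("side",A),proj("side",B))
E
```

```text
topL [(array([144.8, 211.8]), np.int32(18))]
topR [(array([448.5, 123.9]), np.int32(42)), (array([397. , 206.6]), np.int32(170)), (array([459.5, 212.8]), np.int32(67))]
sideL [(array([148.3, 283.8]), np.int32(39)), (array([240.4, 298.9]), np.int32(363))]
sideR [(array([306.6, 173.2]), np.int32(171)), (array([254.4, 168.9]), np.int32(19))]
[0.58749121 0.24023074 0.075     ] [0.59456743 0.15934267 0.075     ] [-0.08714874  0.99619531  0.        ]
[229.43244174 315.46368133] [241.398435   285.35142396]
[ 0.59688489 -0.15216028  0.075     ] [ 0.56731761 -0.33340875  0.075     ] [0.16100301 0.98695392 0.        ]
[284.64860277 203.16689453] [313.33082625 171.45161811]
```

Run:
```python
from h import *
t=cv2.imread("pics/top0.png");s=cv2.imread("pics/side0.png")
for th in(60,70):
    print(th,[(c.round(1),n) for c,n in blobs(t,(125,198,30,24),th)],[(c.round(1),n) for c,n in blobs(t,(183,98,16,14),th)],[(c.round(1),n) for c,n in blobs(t,(443,119,13,10),th)])
A=onz("top",(169,196.2),.075);B=onz("top",(211,192.2),.075)
y=(A-B)/np.linalg.norm(A-B);x=np.array([y[1],-y[0],0])
for hp in((141,209),(141.5,209.5)):
    H,g=tri(hp,(240.4,298.9));d=H-A;print("H",H,"gap",g,"local",d@x,d@y,d[2],"ang",np.degrees(np.arctan2(d@x,d[2])))
D=onz("top",(190.5,106),.075)-A;print("btnL",D@x,D@y, tri((190.5,106),(148.3,283.8)))
A2=onz("top",(372,189.6),.075);B2=onz("top",(466,203.9),.075)
y2=(A2-B2)/np.linalg.norm(A2-B2);x2=np.array([y2[1],-y2[0],0])
D2=onz("top",(448.5,124),.075)-A2;print("btnR",D2@x2,D2@y2)
H2,g=tri((397,206.6),(306.6,173.2));d=H2-A2;print("H2",H2,g,d@x2,d@y2,d[2])
s=env.state();T=Ro.from_rotvec(s['orientation']).as_matrix();print(T.round(3))
```

```text
60 [(array([141.1, 208.7]), np.int32(184)), (array([128. , 208.2]), np.int32(22))] [(array([190.4, 106. ]), np.int32(39))] [(array([449., 124.]), np.int32(49))]
70 [(array([141.1, 208.9]), np.int32(205)), (array([127.7, 209. ]), np.int32(55))] [(array([190.1, 106. ]), np.int32(47))] [(array([449. , 124.1]), np.int32(51))]
H [0.55308317 0.2739071  0.15087679] gap 0.0015827167118485403 local -0.031342278214212975 0.036546847839689936 0.07587679006559395 ang -22.443956353127106
H [0.55277153 0.27328943 0.15030035] gap 0.00051753370611182 local -0.031706561492890285 0.035958681511727826 0.07530035401721152 ang -22.834396967013085
btnL 0.17444627008260108 -0.05533789724312969 (array([0.76645622, 0.20060407, 0.07185834]), np.float64(0.0012919605617673889))
btnR 0.1521157202185286 -0.13139916969381288
H2 [ 0.55369266 -0.18355451  0.14662274] 0.0016808947351633326 -0.03757417645589959 -0.03793874247711433 0.0716227362345363
[[-0.975  0.222 -0.   ]
 [ 0.222  0.975 -0.002]
 [-0.    -0.002 -1.   ]]
```

Left stand checks out: handle at 22.5° towards the robot, radius 82 mm (82.5 mm expected), and disc 91 mm along -y. The two buttons' offsets differ by more than the eccentricity, so I won't compare stands and will use the left button's own displacement. Moving above the handle.

>>> drive_tool --series '[{"jaw": -1, "xyz": [-0.477, -0.286, 0], "spin": -0.099}, {"jaw": -1, "xyz": [-0.477, -0.286, 0], "spin": -0.099}, {"jaw": -1, "xyz": [-0.477, -0.286, 0], "spin": -0.099}, {"jaw": -1, "xyz": [-0.477, -0.286, 0], "spin": -0.099}, {"jaw": -1, "xyz": [-0.477, -0.286, 0], "spin": -0.099}, {"jaw": -1, "xyz": [-0.477, -0.286, 0], "spin": -0.099}, {"jaw": -1, "xyz": [-0.477, -0.286, 0], "spin": -0.099}, {"jaw": -1, "xyz": [-0.477, -0.286, 0], "spin": -0.099}, {"jaw": -1, "xyz": [-0.477, -0.286, 0], "spin": -0.099}, {"jaw": -1, "xyz": [-0.477, -0.286, 0], "spin": -0.099}, {"jaw": -1, "xyz": [-0.477, -0.286, 0], "spin": -0.099}, {"jaw": -1, "xyz": [-0.477, -0.286, 0], "spin": -0.099}]'

```text
time: 1.3
eef_pos: [0.556, 0.2663, 0.4043]
orientation: [-0.118, 3.137, -0.007]
force: [-1.0, -0.5, 0.3]
grip_width: 0.0854
gripper_force: 0.0
```

>>> drive_tool --series '[{"jaw": -1, "xyz": [0, 0, 0], "spin": 0}, {"jaw": -1, "xyz": [0, 0, 0], "spin": 0}]'

```text
time: 1.5
eef_pos: [0.5504, 0.2747, 0.4042]
orientation: [0.14, -3.137, -0.001]
force: [0.1, 0.6, 0.1]
grip_width: 0.0852
gripper_force: 0.0
```

Run:
```python
from h import *
s=env.state();T=Ro.from_rotvec(s['orientation']).as_matrix();p=s['eef_pos'];print(s['time'],p,T.round(3))
print("target in tool",T.T@(np.array([.5518,.2733,.3085])-p))
im=cams.get_image("wrist")[:,:,::-1].copy();cv2.imwrite("pics/w1.png",im)
m=cams.camera_model("wrist");C=m['T_tool_cam']
X=np.array([.5525,.2733,.1512]);q=C[:3,:3].T@(T.T@(X-p)-C[:3,3]);q=m['mtx']@q;print("pred handle px",q[:2]/q[2])
```

```text
1.5 [0.55043412 0.27470459 0.4042238 ] [[-0.996 -0.089 -0.002]
 [-0.089  0.996  0.001]
 [ 0.002  0.001 -1.   ]]
target in tool [-0.00138103 -0.00159403  0.09572062]
pred handle px [278.49268157 220.6135915 ]
```

View pics/w1.png

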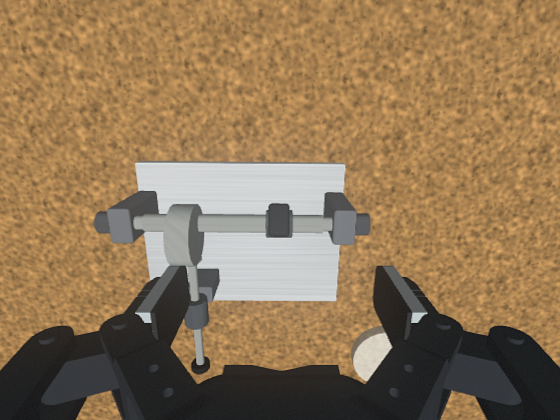

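Handle sits at pixel (279,221) in the wrist view, as predicted (278,221), and the spindle is level in the image, so the yaw is right. Going down and closing.

>>> drive_tool --series '[{"jaw": -1, "xyz": [-0.001, -0.001, 0.04], "spin": 0}, {"jaw": -1, "xyz": [-0.001, -0.001, 0.075], "spin": 0}, {"jaw": -1, "xyz": [-0.001, -0.001, 0.096], "spin": 0}, {"jaw": -1, "xyz": [-0.001, -0.001, 0.096], "spin": 0}, {"jaw": 1, "xyz": [-0.001, -0.001, 0.096], "spin": 0}, {"jaw": 1, "xyz": [-0.001, -0.001, 0.096], "spin": 0}, {"jaw": 1, "xyz": [-0.001, -0.001, 0.096], "spin": 0}, {"jaw": 1, "xyz": [-0.001, -0.001, 0.096], "spin": 0}, {"jaw": 1, "xyz": [-0.001, -0.001, 0.096], "spin": 0}, {"jaw": 1, "xyz": [-0.001, -0.001, 0.096], "spin": 0}, {"jaw": 1, "xyz": [-0.001, -0.001, 0.096], "spin": 0}, {"jaw": 1, "xyz": [-0.001, -0.001, 0.096], "spin": 0}]'

```text
time: 2.75
eef_pos: [0.5526, 0.2731, 0.3096]
orientation: [-0.137, 3.138, 0.002]
force: [-1.8, 1.3, 5.8]
grip_width: 0.0132
gripper_force: 59.8
```

```bash
cat > btn.py <<'E'
from h import *
import sys
s=env.state();T=Ro.from_rotvec(s['orientation']).as_matrix();p=s['eef_pos'];g=p+T[:,2]*.155
A=np.array([.5875,.2402,.075]);y=np.array([-.0871,.9962,0]);x=np.array([.9962,.0871,0])
d=g-A;print(s['time'],"grasp local",d@x,d@y,d[2],"ang",np.degrees(np.arctan2(d@x,d[2])),"r",np.hypot(d@x,d[2]),"F",s['force'],s['grip_width'],s['gripper_force'])
def cen(im,box):
    X,Y,w,h=box;wt=np.clip(95-im[Y:Y+h,X:X+w].max(2).astype(float),0,None);wt[wt<15]=0;yy,xx=np.mgrid[Y:Y+h,X:X+w];return np.array([(wt*xx).sum(),(wt*yy).sum()])/wt.sum()
b=[]
for i in range(3):
    t=cams.get_image("top")[:,:,::-1];q=cams.get_image("side")[:,:,::-1]
    b.append([*cen(t,(181,90,18,22)),*cen(q,(132,274,22,20))])
b=np.mean(b,0);t0=cv2.imread("pics/top0.png");q0=cv2.imread("pics/side0.png")
b0=[*cen(t0,(181,90,18,22)),*cen(q0,(132,274,22,20))]
print("top",b,b0,"travel change top",(onz("top",b[:2],.075)-onz("top",b0[:2],.075))@x,"side",(onz("side",b[2:],.075)-onz("side",b0[2:],.075))@x)
cv2.imwrite(f"pics/t{sys.argv[1]}.png",t);cv2.imwrite(f"pics/s{sys.argv[1]}.png",q)
E
python3 btn.py 2
```

```text
2.75 grasp local -0.031803061483495036 0.03598665462207066 0.07959309906675545 ang -21.78019649155053 r 0.08571170362776202 F [-1.76479538  1.26396591  5.79319559] 0.013197227681018667 59.7946697473526
top [190.20056679 106.16056924 148.38988766 283.66375206] [np.float64(190.14383561643837), np.float64(106.18493150684931), np.float64(148.3647476340694), np.float64(283.6139589905363)] travel change top 3.853898292111007e-05 side -0.00010495565547725747
```

Handle is gripped at 13.2 mm opening and 60 N. The button is visible in both fixed views with sub-pixel repeatability. Swinging the first 30° along the arc.

>>> drive_tool --series '[{"jaw": 1, "xyz": [-0.005, 0, -0.002], "spin": 0}, {"jaw": 1, "xyz": [-0.011, 0, -0.0036], "spin": 0}, {"jaw": 1, "xyz": [-0.017, 0, -0.0048], "spin": 0}, {"jaw": 1, "xyz": [-0.023, 0, -0.0056], "spin": 0}, {"jaw": 1, "xyz": [-0.029, 0, -0.006], "spin": 0}, {"jaw": 1, "xyz": [-0.035, 0, -0.006], "spin": 0}, {"jaw": 1, "xyz": [-0.039, 0, -0.0058], "spin": 0}, {"jaw": 1, "xyz": [-0.0437, 0, -0.0053], "spin": 0}, {"jaw": 1, "xyz": [-0.0437, 0, -0.0053], "spin": 0}, {"jaw": 1, "xyz": [-0.0437, 0, -0.0053], "spin": 0}]'

```text
time: 4.05
eef_pos: [0.594, 0.2768, 0.313]
orientation: [0.137, -3.13, 0.001]
force: [-6.0, 0.2, 4.7]
grip_width: 0.0132
gripper_force: 59.3
```

```bash
python3 btn.py 3
```

```text
4.05 grasp local 0.008297211590169384 0.035834713937644355 0.08298342346578776 ang 5.70982013739087 r 0.08339719593771901 F [-5.97424252  0.2218745   4.67343456] 0.013188083918479561 59.33207452297211
top [190.01295905 103.69325344 145.86655994 283.11212757] [np.float64(190.14383561643837), np.float64(106.18493150684931), np.float64(148.3647476340694), np.float64(283.6139589905363)] travel change top 0.005046554248170846 side 0.0051765912828481645
```

Travel change is 5.1 mm over 27.5° in both views, which gives a start angle of about 60°. So another 32° is needed and the final change should be about 7.5 mm.

>>> drive_tool --series '[{"jaw": 1, "xyz": [-0.006, 0, 0.001], "spin": 0}, {"jaw": 1, "xyz": [-0.013, 0, 0.003], "spin": 0}, {"jaw": 1, "xyz": [-0.02, 0, 0.0054], "spin": 0}, {"jaw": 1, "xyz": [-0.027, 0, 0.0085], "spin": 0}, {"jaw": 1, "xyz": [-0.0335, 0, 0.0122], "spin": 0}, {"jaw": 1, "xyz": [-0.0385, 0, 0.0156], "spin": 0}, {"jaw": 1, "xyz": [-0.042, 0, 0.0183], "spin": 0}, {"jaw": 1, "xyz": [-0.0432, 0, 0.0193], "spin": 0}, {"jaw": 1, "xyz": [-0.0432, 0, 0.0193], "spin": 0}, {"jaw": 1, "xyz": [-0.0432, 0, 0.0193], "spin": 0}]'

```text
time: 5.35
eef_pos: [0.638, 0.2803, 0.2944]
orientation: [0.137, -3.134, 0.0]
force: [-5.1, -0.2, 5.6]
grip_width: 0.0132
gripper_force: 60.2
```

```bash
python3 btn.py 4
```

```text
5.35 grasp local 0.053010354253411995 0.03556673169563961 0.06435377313849593 ang 39.47942456314343 r 0.08337569055326159 F [-5.09721782 -0.1785022   5.62038855] 0.013163530183381117 60.196189284324646
top [189.97148794 102.1767487  144.44933254 282.84157275] [np.float64(190.14383561643837), np.float64(106.18493150684931), np.float64(148.3647476340694), np.float64(283.6139589905363)] travel change top 0.008113450574813734 side 0.008101897385545443
```

Travel change is now 8.1 mm in both views after 61° of rotation, which fits a start angle of about 62° and the high side within 2° of the plunger. Letting go, rising clear, then checking.

>>> drive_tool --series '[{"jaw": -1, "xyz": [0, 0, 0], "spin": 0}, {"jaw": -1, "xyz": [0, 0, 0], "spin": 0}, {"jaw": -1, "xyz": [0, 0, 0], "spin": 0}, {"jaw": -1, "xyz": [0, 0, 0], "spin": 0}, {"jaw": -1, "xyz": [0, 0, 0], "spin": 0}, {"jaw": -1, "xyz": [0, 0, 0], "spin": 0}, {"jaw": -1, "xyz": [0, 0, -0.03], "spin": 0}, {"jaw": -1, "xyz": [0, 0, -0.07], "spin": 0}, {"jaw": -1, "xyz": [0.04, 0, -0.11], "spin": 0}, {"jaw": -1, "xyz": [0.08, 0, -0.11], "spin": 0}, {"jaw": -1, "xyz": [0.08, 0, -0.11], "spin": 0}, {"jaw": -1, "xyz": [0.08, 0, -0.11], "spin": 0}]'

```text
time: 6.85
eef_pos: [0.5586, 0.2732, 0.4054]
orientation: [-0.139, 3.138, 0.001]
force: [0.7, -0.1, 0.8]
grip_width: 0.0856
gripper_force: 0.0
```

```bash
python3 btn.py 5
python3 - <<'E'
from h import *
s=cv2.imread("pics/s5.png");s0=cv2.imread("pics/side0.png")
A=np.array([.5875,.2402,.075]);y=np.array([-.0871,.9962,0]);x=np.array([.9962,.0871,0])
# handle angle: side-view ray onto the handle's plane (local y = 36 mm)
P=A+.036*y
for im in(s0,s):
    for c,n in blobs(im,(160,240,120,110),50,60):
        o,d=ray("side",c);X=o+d*(((P-o)@y)/(d@y))-A;print(c,n,"x,z",X@x,X[2],"r",np.hypot(X@x,X[2]),"ang",np.degrees(np.arctan2(X@x,X[2])))
z=lambda im:cv2.resize(im[250:350,140:280],(560,400),interpolation=cv2.INTER_CUBIC)[:,:400]
cv2.imwrite("pics/cmp.png",np.hstack([z(s0),z(s)]))
E
```

```text
6.85 grasp local -0.025743022090568373 0.035504777189519124 0.17535063156241643 ang -8.351865584033423 r 0.17723020954592872 F [ 0.73753187 -0.09971597  0.76504194] 0.08559738009722416 0.0
top [190.00658941 102.20316131 144.4496033  282.83771367] [np.float64(190.14383561643837), np.float64(106.18493150684931), np.float64(148.3647476340694), np.float64(283.6139589905363)] travel change top 0.008053629971416947 side 0.008106057551228927
[240.37465565 298.92011019] 363 x,z -0.031937459051982454 0.07524886241028535 r 0.08174590255626951 ang -22.99755605459188
[222.73529412 256.53676471] 136 x,z -0.007473093061392171 0.15552127595157 r 0.15570072059405704 ang -2.7510550842069192
[195.38850575 296.43678161] 435 x,z 0.043351622286721576 0.0674392624582651 r 0.0801711748436141 ang 32.733910148917225
```

View pics/cmp.png

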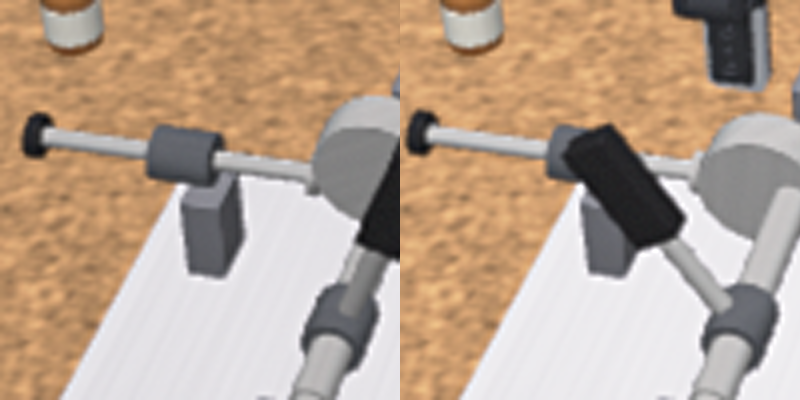

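Handle stands where it was left and the button did not move on release. Handle angle from the side view suggests slightly less rotation than the tool's arc did, so I'll check the disc centre's height directly. Its side face is at about pixel (226,297).

```bash
cat > disc.py <<'E'
from h import *
from scipy.optimize import least_squares
import sys
A=np.array([.5875,.2402,.075]);y=np.array([-.0871,.9962,0]);x=np.array([.9962,.0871,0])
def fit(f,seed,t=.014):
    im=cv2.GaussianBlur(cv2.imread(f),(3,3),0);m=np.zeros((422,562),np.uint8)
    cv2.floodFill(im,m,seed,0,(7,)*3,(7,)*3,cv2.FLOODFILL_FIXED_RANGE|cv2.FLOODFILL_MASK_ONLY|4|(255<<8));m=m[1:-1,1:-1]
    print(f,im[seed[1],seed[0]],(m>0).sum())
    c=max(cv2.findContours(m,cv2.RETR_EXTERNAL,cv2.CHAIN_APPROX_NONE)[0],key=len)[:,0].astype(float)
    P=A+y*(-.054+t/2);L=[]
    for p in c:
        o,d=ray("side",p);X=o+d*(((P-o)@y)/(d@y))-A;L.append([X@x,X[2]])
    L=np.array(L);g=lambda v:np.hypot(L[:,0]-v[0],L[:,1]-v[1])-.0295
    r=least_squares(g,L.mean(0),loss='cauchy',f_scale=.0007);e=g(r.x)
    print("t",t,"centre x,z",r.x.round(4),"off",np.hypot(*r.x).round(4),"deg",np.degrees(np.arctan2(r.x[1],r.x[0])).round(1),"inliers",(abs(e)<.001).sum(),len(e))
    v=cv2.imread(f);v[m>0]=(0,0,255);return cv2.resize(v[250:350,180:280],(400,400),interpolation=cv2.INTER_NEAREST)
if __name__=="__main__":
    for t in(.012,.016):
        a=fit("pics/side0.png",(226,294),t);b=fit(sys.argv[1],(226,297),t)
    cv2.imwrite("pics/dm.png",np.hstack([a,b]))
E
python3 disc.py pics/s5.png
```

```text
pics/side0.png [129 129 130] 276
t 0.012 centre x,z [0.0298 0.0226] off 0.0375 deg 37.2 inliers 9 60
pics/s5.png [139 139 140] 391
t 0.012 centre x,z [ 0.0143 -0.0083] off 0.0165 deg -30.2 inliers 30 94
pics/side0.png [129 129 130] 276
t 0.016 centre x,z [0.0313 0.0166] off 0.0355 deg 28.0 inliers 6 60
pics/s5.png [139 139 140] 391
t 0.016 centre x,z [ 0.0136 -0.0065] off 0.0151 deg -25.6 inliers 30 94
```

View pics/dm.png

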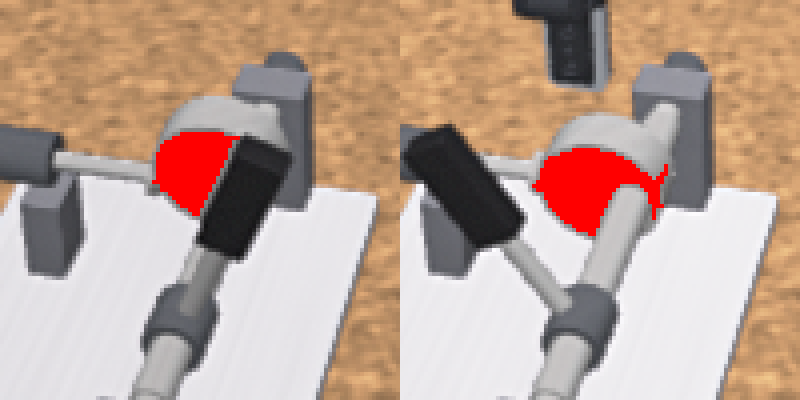

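The disc face is only partly visible and steeply viewed, so that circle fit is too dependent on the assumed disc thickness. Triangulating the handle from both views gives a better rotation figure.

Run:
```python
from h import *
from scipy.optimize import brentq
A=np.array([.5875,.2402,.075]);y=np.array([-.0871,.9962,0]);x=np.array([.9962,.0871,0])
# wrist view now: handle centroid, ray onto its plane is degenerate from above -> use side+top
for n,tb in(("0",(125,198,30,24)),("5",(110,160,60,40))):
    t=cv2.imread(f"pics/{'top0' if n=='0' else 't5'}.png");s=cv2.imread(f"pics/{'side0' if n=='0' else 's5'}.png")
    S=max((b for b in blobs(s,(160,270,120,80),50,60)),key=lambda b:b[1])
    for T in blobs(t,tb,60,60):
        H,g=tri(T[0],S[0]);d=H-A;print(n,T[0].round(1),T[1],"gap",round(g,4),"x,y,z",(d@x).round(4),(d@y).round(4),d[2].round(4),"r",np.hypot(d@x,d[2]).round(4),"ang",np.degrees(np.arctan2(d@x,d[2])).round(1))
for R in(54,56,58,60,62):
    for dl in(7.95e-3,8.1e-3,8.25e-3):
        f=lambda a:.015*(np.cos(np.radians(a-R))-np.cos(np.radians(a)))-dl
        print(R,dl,"residual",[round(a-R,1) for a in np.arange(50,75,.1) if f(a)*f(a+.1)<=0])
```

```text
0 [141.1 208.7] 184 gap 0.002 x,y,z -0.0311 0.0364 0.0757 r 0.0818 ang -22.3
5 [136.2 183.7] 904 gap 0.0232 x,y,z 0.0274 0.045 0.0754 r 0.0803 ang 20.0
54 0.00795 residual [np.float64(8.7)]
54 0.0081 residual [np.float64(9.4)]
54 0.00825 residual [np.float64(10.2)]
56 0.00795 residual [np.float64(6.3)]
56 0.0081 residual [np.float64(7.1)]
56 0.00825 residual [np.float64(7.8)]
58 0.00795 residual [np.float64(4.1)]
58 0.0081 residual [np.float64(4.8)]
58 0.00825 residual [np.float64(5.5)]
60 0.00795 residual [np.float64(2.0)]
60 0.0081 residual [np.float64(2.6)]
60 0.00825 residual [np.float64(3.3)]
62 0.00795 residual [np.float64(-0.1)]
62 0.0081 residual [np.float64(0.6)]
62 0.00825 residual [np.float64(1.2)]
```

Gripper hides the handle in the top view. I'll move it aside to +y and measure again.

>>> drive_tool --series '[{"jaw": -1, "xyz": [0, 0.05, -0.05], "spin": 0}, {"jaw": -1, "xyz": [0.03, 0.1, -0.05], "spin": 0}, {"jaw": -1, "xyz": [0.06, 0.15, -0.05], "spin": 0}, {"jaw": -1, "xyz": [0.1, 0.2, -0.05], "spin": 0}, {"jaw": -1, "xyz": [0.1, 0.2, -0.05], "spin": 0}, {"jaw": -1, "xyz": [0.1, 0.2, -0.05], "spin": 0}]'

```text
time: 7.75
eef_pos: [0.4363, 0.4704, 0.4542]
orientation: [0.157, -3.134, -0.006]
force: [0.4, -0.3, 0.0]
grip_width: 0.0856
gripper_force: 0.0
```

```bash
python3 btn.py 6
python3 - <<'E'
from h import *
A=np.array([.5875,.2402,.075]);y=np.array([-.0871,.9962,0]);x=np.array([.9962,.0871,0])
t=cv2.imread("pics/t6.png");s=cv2.imread("pics/s6.png")
S=max((b for b in blobs(s,(160,270,120,80),50,60)),key=lambda b:b[1]);print(S)
for T in blobs(t,(110,150,60,50),60,30):
    H,g=tri(T[0],S[0]);d=H-A;print(T[0].round(1),T[1],"gap",round(g,4),"x,y,z",(d@x).round(4),(d@y).round(4),d[2].round(4),"r",np.hypot(d@x,d[2]).round(4),"ang",np.degrees(np.arctan2(d@x,d[2])).round(1))
z=lambda im,X,Y,w,h:cv2.resize(im[Y:Y+h,X:X+w],(400,400),interpolation=cv2.INTER_CUBIC)
cv2.imwrite("pics/c6.png",np.hstack([z(t,100,95,150,150),z(s,150,240,120,120)]))
E
```

```text
7.75 grasp local -0.1311654475795601 0.24307347780064215 0.22420856166677972 ang -30.328288868303268 r 0.2597572978059182 F [ 0.43558235 -0.25643052  0.037091  ] 0.08556139623244936 0.0
top [189.96612849 102.18701982 144.45506721 282.86164564] [np.float64(190.14383561643837), np.float64(106.18493150684931), np.float64(148.3647476340694), np.float64(283.6139589905363)] travel change top 0.008093720590566233 side 0.008067152215816083
(array([195.41299304, 296.44779582]), np.int32(431))
[139.4 168.7] 240 gap 0.0009 x,y,z 0.0436 0.0363 0.0678 r 0.0806 ang 32.8
```

View pics/c6.png

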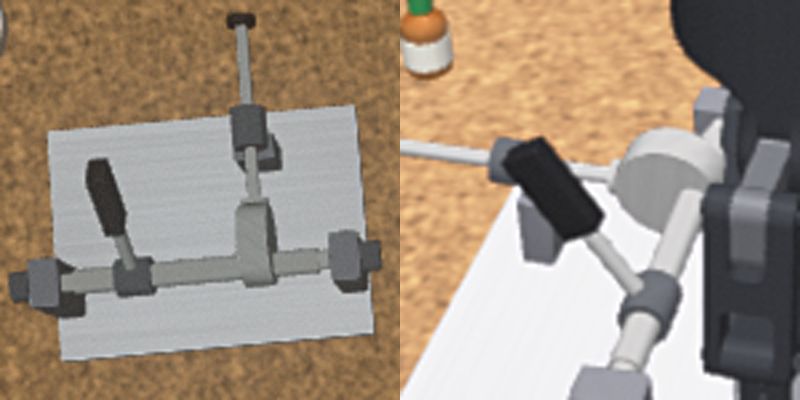

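Everything agrees: the button is steady at +8.1 mm (about 0.1 mm or less below its furthest point), and the high side faces the plunger to within roughly 5°. The other stand wasn't touched and the robot is clear. Handing in.

```bash
python3 -c "
from station import ticket
print(ticket.finish_job())"
```

```text
the job is handed in; nothing more can be done
None
```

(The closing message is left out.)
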